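Draw the sled to the pointer and mark the blank

TASK

Hook a fingertip behind the black lip of the sled and gently draw the sled out along its rail until its blue index rib is level with the tip of the red pointer, then, leaving it there, press the yellow plunger on the bridge all the way down to mark the brass blank and let it spring back up. Touch and push only: do not grip the lip or lift anything, keep the loose blank lying where it is on the sled, do not press the plunger before the sled is in line, and leave the other things on the bench where they are.

Things in the scene. Friction and masses are not known exactly. Their poses are not given: they have to be found in the camera images.
- station: (sizes in mm) fixed station: steel bed 400 x 150 x 12 high, two guide strips along it (tops 22 above table). Origin at table level on the rail's centre line; x runs along the rail away from the robot (only yaw varies). Bed spans x -160 to 240, y -75 to 75. Grey bridge at x = 100: 26 along the rail, 150 wide, top 66 above table (bush 74). The sled is drawn out along -x.
- sled: (sizes in mm) aluminium sled 225 x 92, floor top 20 above table, axes as the station's, origin mid front end, 12 above table. Slides on the rail only, friction about 3 N, stays where left, can move 130 outwards (-x). Along +x from its origin: black lip 0 to 10; open pocket 10 to 66 (92 wide); blue rib 66 to 70 (6 high); then the floor under the brass blank.
- lip: (sizes in mm) the rear half of the black upright lip across the front of the sled; origin at the foot of its rear (+x, away from the robot) face, in the middle of its width, 20 above the table. 92 wide, 30 high (top 50 above the table). This rear face is what a fingertip hooks behind and pulls on.
- lip_front: (sizes in mm) the front half of the same lip, 5 lower (top 45 above the table); origin at the foot of its front (robot-side) face. The whole lip is 10 thick.
- lip_edge (a point): (sizes in mm) middle of the top edge of the lip's rear face, 50 above the table
- index (a point): (sizes in mm) the +y end of the blue rib (the sled's index line), centre of its 4 thickness, at its top, 26 above the table; it lies 58 behind the lip's rear face and moves with the sled
- pointer_tip (a point): (sizes in mm) tip of the fixed red pointer, reaching over the +y guide to the sled's edge; 3 wide, top 28 above table; axes as the station's; its block stands beside the bed, 28 high. In line when index has the same x as this tip in the station's axes (the index starts about 30 to 120 farther out along +x).
- plunger_top (a point): (sizes in mm) centre of the top of the yellow plunger knob on the bridge, 36 across, top 99 above the table when up. It is pressed straight down.
- plunger (a joint): travel of the plunger, m: 0 up, 0.010 fully down; a spring pushes it back up, about 1.5 N at the top and 4.5 N at the bottom, where it meets a hard stop
- blank_center (a point): (sizes in mm) centre of the loose brass blank, 140 x 50 x 8 high, lying flat and unfastened on the sled's floor behind the blue rib, passing under the bridge
- blank: (sizes in mm) the same brass blank; its x axis is its length, origin at the centre of its underside
- tape: (sizes in mm) bystander: red pocket tape measure standing upright, 70 x 38 x 60 high; stands on the table near the station's right-hand (-y) flank; origin at its underside on the table
- square: (sizes in mm) bystander: try square lying flat: wooden stock 20 x 120 x 16 high, steel blade 150 x 26, to the robot's left; origin at its underside on the table
- masking: (sizes in mm) bystander: roll of blue masking tape lying flat, outside diameter 96, 24 high, to the robot's right; origin at its underside on the table
- pen_cup: (sizes in mm) bystander: open grey cup, 72 across and 95 high, to the robot's left; origin at its underside on the table
- hammer: (sizes in mm) bystander: hammer lying on the table to the robot's right; origin at its underside on the table
- offcut: (sizes in mm) bystander: loose aluminium offcut, 80 x 30 x 12 high, on the table by the station's right-hand (-y) flank; origin at its underside on the table
- dye: (sizes in mm) bystander: small closed jar with a blue cap, 44 across, 75 high, to the robot's left; origin at its underside on the table
There are look-alikes about, which are no part of the job. Of the things like the part that bears pointer_tip, leave any that is green or purple; of the rest the smaller one is meant.

How it is judged (in metres and radians):
On the way, in this order (a step that is already met when the one before it is completed fails the run):
1. a finger pulls on the rear face of the lip (contact force between the fingers and lip above 1 N), for 0.05 s.
2. the sled is at rest with its blue rib level with the pointer tip (x of index in the frame of pointer_tip between -0.004 and 0.004 m and linear speed of sled below 0.005 m/s), for 0.2 s.
3. the plunger is pressed fully down while the sled is in line (x of index in the frame of pointer_tip between -0.004 and 0.004 m and value of joint plunger above 0.008 m), for 0.05 s.
At the end, for the whole second after the job is handed in: Blue rib within 4 mm of the pointer tip along the rail, sled at rest, plunger back up (within 2 mm), blank flat on the sled with its centre within 10 mm lengthwise and 13 mm sideways of the point 147 mm behind the sled's front on its centre line, straight within 0.12 rad (all of step 2 and x of blank_center in the frame of sled between 0.137 and 0.157 m and y of blank_center in the frame of sled between -0.013 and 0.013 m and angle between the x axis of blank and the x axis of sled, either way round below 0.12 rad and height (world z) of blank_center below 0.03 m and value of joint plunger below 0.002 m and linear speed of blank below 0.01 m/s); the robot touches nothing.
It fails at once if the plunger is pressed while the sled is out of line (more than 6 mm) (value of joint plunger above 0.005 m and not (x of index in the frame of pointer_tip between -0.006 and 0.006 m)).
It fails at once if the lip is gripped between the fingers (both its faces pressed at once) (contact force between the fingers and lip above 1.5 N and contact force between the fingers and lip_front above 1.5 N).
It fails at once if the blank is lifted or shifted from its place on the sled (not (x of blank_center in the frame of sled between 0.137 and 0.157 m and y of blank_center in the frame of sled between -0.013 and 0.013 m and angle between the x axis of blank and the x axis of sled, either way round below 0.12 rad and height (world z) of blank_center below 0.03 m)).
It fails at once if another thing on the bench is moved by more than 15 mm (distance of any of tape, square, masking, pen_cup, hammer, offcut, dye from where it was at the start of the episode above 0.015 m).
It also fails if it takes over 51 s, if anything falls off the work surface, if the arm or the gripper's body presses on something with over 40 N, if the wrist force passes 120 N, or if a joint passes its speed limit or range.

ROBOT

A 6-joint arm with a two-finger parallel gripper is mounted at the origin on the work surface. World frame = base frame: x ahead of the robot, y to its left, z up, the work surface at z = 0. Lengths are in mm, angles in degrees, forces in N, time in s.
With the tool pointing down it reaches from about 300 to 850 mm from the base axis. Payload 4.2 kg.
Tool frame: the origin (TCP) lies at the very end of the fingers, on their centre line; the grasp point (between the pads) lies 19 mm behind it (hold_point_z is the z of the grasp point in the tool frame, in mm); z points along the fingers, y is the direction in which the jaws open and shut (so a half turn about z gives the same grasp; the last joint's range is limited). The gripper opens to 91 mm and grips with 3 to 60 N. Pads are 32 mm wide; open, the fingers measure 118 mm over their backs; the gripper's body (76 mm by 178 mm) begins 60 mm behind the grasp point.
Start: joints at [-65.546, 18.312, 89.639, -0, 72.044, -1.146], TCP at [248.452, -518.57, 213.976] pointing down, gripper open.
Joint ranges: [-177.97, 177.97], [-48.28, 115.42], [12.27, 149.76], [-77.06, 257.06], [2.81, 150.46], [-146.56, 146.56]. Speed limits (degrees/s): [147.25, 147.25, 180, 180, 180, 180].

INTERFACE

Orientations are given as [roll, pitch, yaw] about the fixed x, y, z axes, in that order (R = Rz(yaw) Ry(pitch) Rx(roll)).
In Python, from workcell import state, grab_frame, job_done, hold_point_z gives the robot as it stands. The module is installed in compiled form; this text tells all that it offers.
- The arm moves only by the shell command python3 -m creep 'ROWS' [FORCE]. ROWS is JSON, a list of rows, each a list of 7 numbers: the closure, from 0 (fully open) to 1 (shut), then the shift along the tool's x, y, z in mm, then the turn, a rotation vector about the tool's x, y, z in degrees. A call has 1 to 5 rows; each row shifts and turns the commanded pose from where the row before left it, along the tool's axes as they then stand; what a row does not reach is not made up. A row lasts 1/8 s, in which the tool goes at most 62.5 mm and 10.7 degrees, less where a joint would pass 70% of its speed; a pose out of reach is approached as far as the arm can. A call is refused whole if a number of a shift passes 62.5 or a number of a turn 10.7, either way. A call with a gripper value outside its range is refused whole. The fingers move at their own pace and stop on an object; FORCE is the grip in N (left out, the last holds). Time passes only in rows, so rows that do not move let the fingers close. It gives the time, the measured TCP pose, the force and the opening at its end, in the units of the state.
- state(): the state, without advancing time (a new reading comes with each control period).
- grab_frame(name): name is "scene" or "top"; returns a dict with "frame" (480x640x3 uint8, red, green, blue), "fx", "fy", "cx", "cy" (pixels), "k1" (the pictures are not rectified: a ray, as slopes to the right and down, at radius r is drawn at 1 + k1 r^2 times it, then the intrinsics apply), "view" (4x4, takes a point from world to camera coordinates). Camera axes: x right, y down, z forward; pixel columns grow to the right and rows downward; lengths in mm; the calibration is good to about 2 mm. A picture is of the moment at which its call begins. There is no depth.
- job_done(): hands the job in, once; it reports no verdict.
The state is a dict: "time_s": time; "qpos": joint angles; "qvel": joint speeds; "effort": joint torques, N m; "ee_pos": TCP position; "ee_rot": TCP orientation; "force": force on the tool from outside, world axes, zero at the start; "torque": the same for the moment, N m; "gripper_width": finger opening in mm.
Only numpy, scipy, OpenCV 4.12 (cv2) and the standard library are available. Lean on these libraries where they do the work, as an engineer would, in place of code of your own. Each camera call takes 0.05 s, during which the arm holds its last target.

## Working session

There is one attempt and no reset: what is moved stays moved. The work goes in short steps, Python scripts to look and compute and a shell command to move; the robot and the scene stay as the last step left them, time stands still between calls to the robot, and variables do not carry over. Pictures are saved under pics/ and viewed, and the job is handed in when it is done.

```bash
mkdir -p pics; python3 - <<'E'
from workcell import state, grab_frame, hold_point_z
import cv2,pickle
s=state();print(s)
for n in("scene","top"):
    f=grab_frame(n);cv2.imwrite(f"pics/{n}0.png",f["frame"][:,:,::-1]);pickle.dump(f,open(f"{n}0.pkl","wb"))
    print({k:v for k,v in f.items() if k!="frame"})
E
```

```text
{'time_s': 0.0, 'qpos': array([-6.55477653e+01,  1.83518536e+01,  8.97071051e+01,  3.42500796e-04,
        7.20439452e+01, -1.14618931e+00]), 'qvel': array([-0.09658347,  0.03223036,  0.03315473,  0.02164987,  0.12762144,
        0.00161863]), 'effort': array([-1.12291909e-03, -4.12459660e+01, -2.31970203e+01,  7.24704308e-02,
        4.57007205e-02, -1.47504184e-04]), 'ee_pos': array([ 248.22272479, -518.09378793,  213.11342082]), 'ee_rot': array([-1.79897123e+02, -2.38399401e-03,  2.55983160e+01]), 'force': array([ 0.14673569, -0.29081734, -0.41270079]), 'torque': array([ 0.03716092, -0.05009265,  0.04799398]), 'gripper_width': 91.16355331779184}
{'fx': 512.3673328447741, 'fy': 512.3673328447741, 'cx': 312.6361152087452, 'cy': 238.21258807905247, 'k1': -0.09674782405828816, 'view': array([[-9.18680328e-02,  9.95767600e-01,  2.67437888e-03,
         8.10057164e+01],
       [ 8.24557841e-01,  7.75776589e-02, -5.60433827e-01,
        -3.84581095e+02],
       [-5.58269319e-01, -4.92807732e-02, -8.28194888e-01,
         1.53319857e+03],
       [ 0.00000000e+00,  0.00000000e+00,  0.00000000e+00,
         1.00000000e+00]])}
{'fx': 526.9486230585686, 'fy': 526.9486230585686, 'cx': 314.0333420242875, 'cy': 237.01872113010992, 'k1': 0.02076162621160083, 'view': array([[ 1.95758236e-02, -9.99762990e-01,  9.52628755e-03,
        -4.24487913e+01],
       [-9.89512344e-01, -2.07372363e-02, -1.42952047e-01,
         5.40538672e+02],
       [ 1.43115714e-01, -6.62797508e-03, -9.89683769e-01,
         1.29515730e+03],
       [ 0.00000000e+00,  0.00000000e+00,  0.00000000e+00,
         1.00000000e+00]])}
```

View pics/scene0.png

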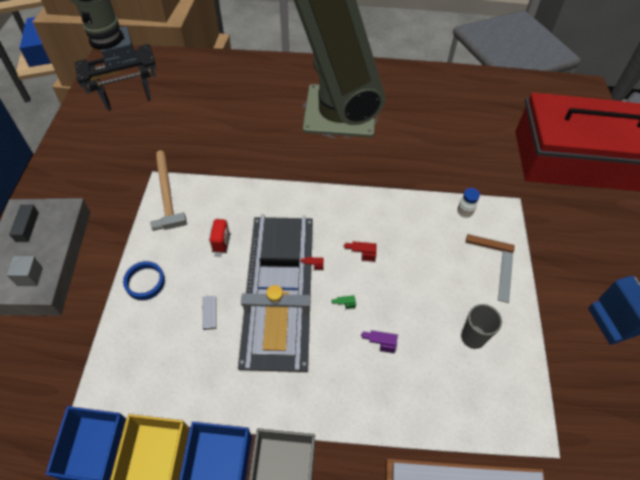

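View pics/top0.png

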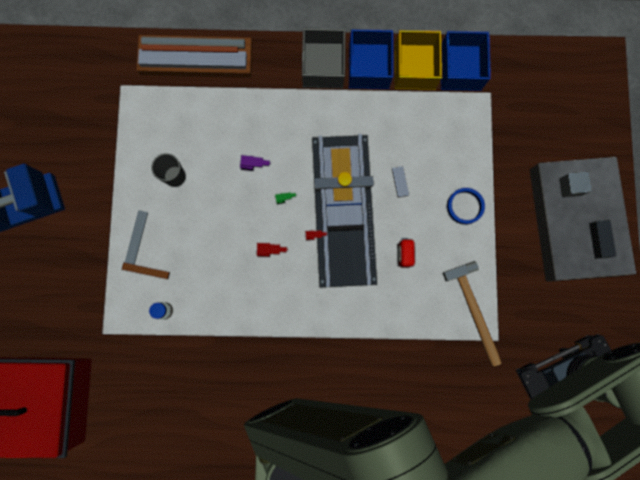

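The scene view shows the station at about columns 240–313, rows 215–370. The small red pointer is on its +y side at (313,262), and a larger red one sits away from it at (362,249). The hammer, tape, offcut and roll are on the −y side. I'll zoom in next.

```bash
python3 - <<'E'
import cv2,numpy as np
a=cv2.imread("pics/scene0.png")[205:380,200:410];b=cv2.imread("pics/top0.png")[125:300,240:420]
cv2.imwrite("pics/z_s.png",cv2.resize(a,None,fx=3.4,fy=3.4,interpolation=2));cv2.imwrite("pics/z_t.png",cv2.resize(b,None,fx=3.4,fy=3.4,interpolation=2))
E
```

```text
(no output)
```

View pics/z_s.png

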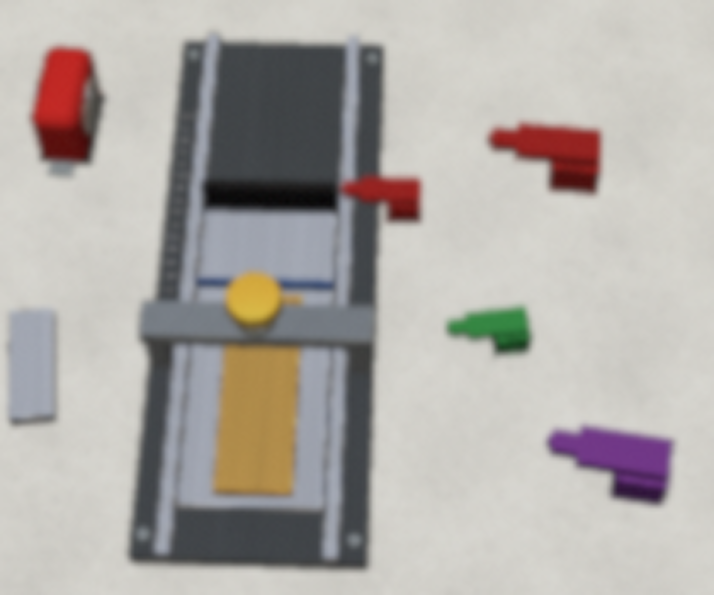

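View pics/z_t.png

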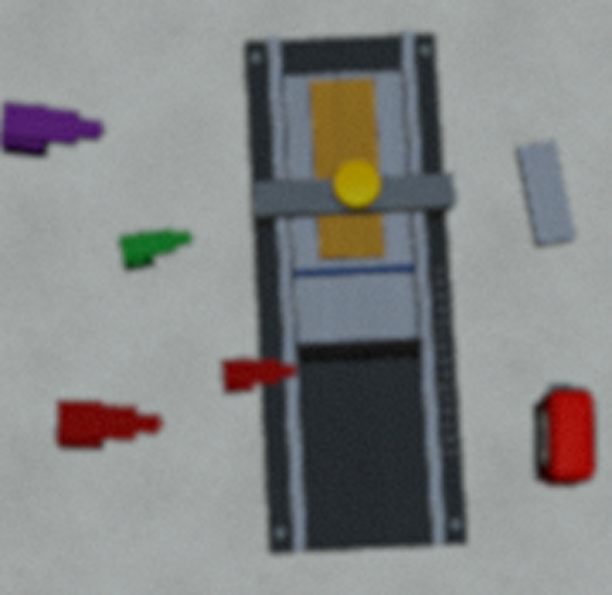

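```bash
cat > h.py <<'E'
import numpy as np,pickle,cv2
def load(n): return pickle.load(open(n,"rb"))
def ray(f,u,v):
    x=(u-f["cx"])/f["fx"];y=(v-f["cy"])/f["fy"]
    rd=np.hypot(x,y); r=rd
    for _ in range(20): r=rd/(1+f["k1"]*r*r)
    s=r/rd if rd>0 else 1
    V=f["view"];R=V[:3,:3]
    return -R.T@V[:3,3], R.T@np.array([x*s,y*s,1])
def on(f,uv,z):
    o,d=ray(f,*uv); return o+d*(z-o[2])/d[2]
def proj(f,P):
    p=f["view"][:3,:3]@np.asarray(P,float)+f["view"][:3,3]
    x,y=p[:2]/p[2];k=1+f["k1"]*(x*x+y*y)
    return np.array([f["fx"]*x*k+f["cx"],f["fy"]*y*k+f["cy"]])
def tri(fs,uvs):
    A=np.zeros((3,3));b=np.zeros(3)
    for f,uv in zip(fs,uvs):
        o,d=ray(f,*uv);d/=np.linalg.norm(d);M=np.eye(3)-np.outer(d,d);A+=M;b+=M@o
    return np.linalg.solve(A,b)
E
cat > m.py <<'E'
from h import *
import sys
S,T=load("scene0.pkl"),load("top0.pkl")
def hsv(f):return cv2.cvtColor(f["frame"],cv2.COLOR_RGB2HSV)
def box(f,x0,x1,y0,y1,m):
    M=np.zeros_like(m);M[y0:y1,x0:x1]=m[y0:y1,x0:x1];return M
wins={"S":(S,(235,320,210,375)),"T":(T,(300,385,130,295))}
for k,(f,w) in wins.items():
    H=hsv(f)
    h,s,v=[H[...,i].astype(int) for i in range(3)]
    red=box(f,*w,(((h<8)|(h>172))&(s>120)&(v>60)))
    blue=box(f,*w,((h>105)&(h<130)&(s>90)&(v>50)))
    yel=box(f,*w,((h>21)&(h<33)&(s>170)&(v>120)))
    for n,m,z in(("red",red,28),("blue",blue,26),("yel",yel,99)):
        ys,xs=np.nonzero(m);print(k,n,len(xs),xs.min(),xs.max(),ys.min(),ys.max(),xs.mean().round(2),ys.mean().round(2),on(f,(xs.mean(),ys.mean()),z).round(1))
    ys,xs=np.nonzero(blue);p=np.polyfit(xs,ys,1);print([on(f,(x,np.polyval(p,x)),26).round(1) for x in(xs.min()-.5,xs.max()+.5)])
    ys,xs=np.nonzero(red);e=xs.min() if k=="S" else xs.max();q=(e,ys[xs==e].mean());print("tip",q,on(f,q,26).round(1))
def z(n,u,v):
    o={"S":(200,205),"T":(240,125)}[n];return ((u+.5)/3.4-.5+o[0],(v+.5)/3.4-.5+o[1])
for n,f,pts in(("S",S,[(184,43),(382,46),(366,566),(131,560)]),("T",T,[(247,43),(434,36),(466,543),(272,551)])):
    P=[on(f,z(n,*p),12).round(1) for p in pts];print(n,P)
E
python3 m.py
```

```text
S red 134 301 319 257 268 312.04 261.4 [554.4 -31.7  28. ]
S blue 13 263 295 288 288 287.46 288.0 [629.1 -80.9  26. ]
S yel 129 268 281 288 299 274.16 293.44 [683.8 -99.7  99. ]
[array([ 634.5, -137.5,   26. ]), array([627.4, -62.7,  26. ])]
tip (np.int64(301), np.float64(260.0)) [551.8 -58.   26. ]
T red 143 306 326 230 239 314.41 234.31 [549.9 -32.4  28. ]
T blue 62 327 361 203 205 343.76 204.08 [ 630.7 -106.6   26. ]
T yel 161 336 351 153 199 344.24 178.24 [ 680.1 -102.4   99. ]
[array([627.7, -62.1,  26. ]), array([ 633.7, -152.4,   26. ])]
tip (np.int64(326), np.float64(233.5)) [552.9 -62.   26. ]
S [array([ 428.4, -191.3,   12. ]), array([417.4, -44.5,  12. ]), array([814.8, -17.5,  12. ]), array([ 825.1, -162.9,   12. ])]
T [array([812.5, -21.8,  12. ]), array([ 821.4, -167.9,   12. ]), array([ 426.5, -194. ,   12. ]), array([417.6, -48.5,  12. ])]
```

Both views agree:

| Quantity | Value |
|---|---|
| Rail yaw | about 3.85° |
| Knob | (681, −101), against (680, −102) predicted from the bed |
| Rib's +y end | (627.5, −62.4) |
| Pointer tip | (552.4, −60) |
| Draw needed | about 75 mm, inside the 30–120 range given |

Next I'll turn the tool so its x axis runs along the rail, with the fingers shut.

```bash
python3 -m creep '[[1,0,0,0,0,0,7.25],[1,0,0,0,0,0,7.25],[1,0,0,0,0,0,7.25],[1,0,0,0,0,0,0]]' 20
cat > go.py <<'E'
# usage: go.py u n z -> remaining shift in tool axes
import sys;from h import *
from workcell import state
from scipy.spatial.transform import Rotation as R
s=state();u,n,z=map(float,sys.argv[1:4]);a=np.radians(3.85);c,q=np.cos(a),np.sin(a)
t=np.array([u*c-n*q,u*q+n*c,z]);r=R.from_euler("xyz",s["ee_rot"],degrees=True)
p=s["ee_pos"]
print("t",round(s["time_s"],2),"pos",p.round(1),"rot",s["ee_rot"].round(2),"un",(p[0]*c+p[1]*q).round(1),(-p[0]*q+p[1]*c).round(1),"F",s["force"].round(2),"w",round(s["gripper_width"],1))
print("shift",(r.inv().apply(t-p)).round(1))
E
python3 go.py 592 -148 200
```

```text
time_s: 0.6
ee_pos: [248.4, -518.3, 213.6]
ee_rot: [-180.0, 0.0, 3.9]
force: [0.1, 0.4, -0.1]
gripper_width: 54.0
t 0.6 pos [ 248.4 -518.3  213.6] rot [-1.7996e+02  2.0000e-02  3.9400e+00] un 213.0 -533.8 F [ 0.12  0.4  -0.09] w 54.0
shift [ 379.6 -385.3   13.7]
```

```bash
python3 -m creep '[[1,38,-38,0,0,0,0],[1,38,-38,0,0,0,0],[1,38,-38,0,0,0,0],[1,38,-38,0,0,0,0],[1,38,-38,0,0,0,0]]'
python3 -m creep '[[1,38,-39,0,0,0,0],[1,38,-39,0,0,0,0],[1,38,-39,0,0,0,0],[1,38,-39,0,0,0,0],[1,0,0,0,0,0,0]]'
python3 go.py 592 -148 110
```

```text
time_s: 1.23
ee_pos: [426.2, -314.8, 213.9]
ee_rot: [180.0, -0.0, 4.0]
force: [0.2, -0.8, -0.4]
gripper_width: 4.0
time_s: 1.85
ee_pos: [568.3, -147.5, 213.3]
ee_rot: [-180.0, -0.0, 4.2]
force: [-0.3, -0.4, -0.3]
gripper_width: 0.6
t 1.85 pos [ 568.3 -147.5  213.3] rot [-179.96   -0.      4.24] un 557.1 -185.4 F [-0.34 -0.41 -0.27] w 0.6
shift [ 35.2 -37.  103.3]
```

```bash
python3 -m creep '[[1,35,-37,10,0,0,0],[1,0,0,45,0,0,0],[1,0,0,45,0,0,0],[1,0,0,20,0,0,0],[1,0,0,0,0,0,0]]'
python3 go.py 592 -148 30
python3 - <<'E'
from workcell import grab_frame
import cv2,pickle
for n,(x,y) in(("scene",(200,205)),("top",(240,125))):
    f=grab_frame(n);pickle.dump(f,open(f"{n}1.pkl","wb"));c=f["frame"][y:y+175,x:x+180,::-1]
    cv2.imwrite(f"pics/{n}1.png",cv2.resize(c,None,fx=3.4,fy=3.4,interpolation=2))
E
```

```text
time_s: 2.48
ee_pos: [597.0, -111.7, 92.2]
ee_rot: [-179.9, 0.3, 3.9]
force: [0.2, -0.1, 0.7]
gripper_width: 0.3
t 2.48 pos [ 597.  -111.7   92.2] rot [-179.95    0.26    3.87] un 588.2 -151.6 F [ 0.15 -0.05  0.7 ] w 0.3
shift [ 4.1 -3.5 62.1]
```

View pics/scene1.png

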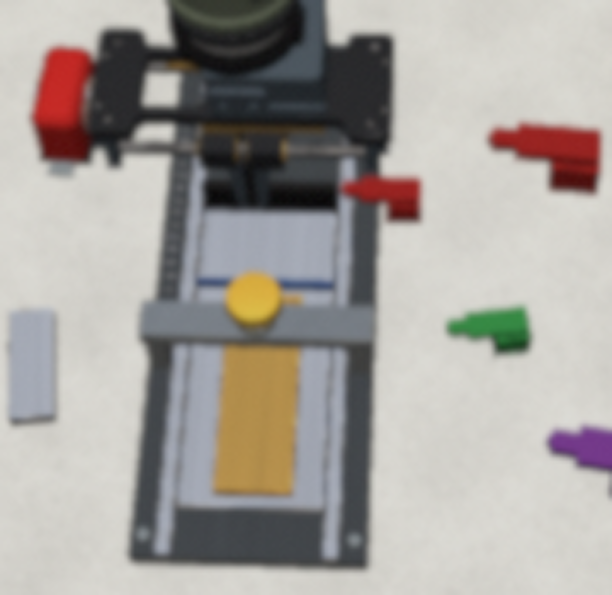

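View pics/top1.png

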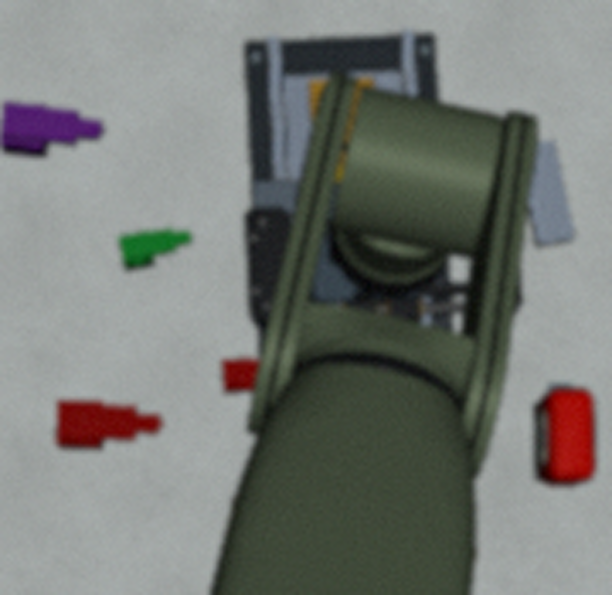

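The scene view shows the shut fingertips at zoom (250,203), above the front part of the pocket. The gripper body is near the tape in the picture but well above it. I'll check where the lip's rear face is before going down.

```bash
python3 - <<'E'
from h import *
S=load("scene0.pkl")
a=np.radians(3.85);c,q=np.cos(a),np.sin(a)
for p,z in(((205,183),50),((337,183),50),((205,207),20),((337,209),20),((198,283),26),((333,286),26),((343,188),28),((60,150),0)):
    P=on(S,((p[0]+.5)/3.4-.5+200,(p[1]+.5)/3.4-.5+205),z);print(p,z,P.round(1),"un",(P[0]*c+P[1]*q).round(1),(-P[0]*q+P[1]*c).round(1))
E
```

```text
(205, 183) 50 [ 571.2 -150.8   50. ] un 559.8 -188.8
(337, 183) 50 [562.8 -61.7  50. ] un 557.4 -99.3
(205, 207) 20 [ 572.4 -153.2   20. ] un 560.8 -191.3
(337, 209) 20 [565.4 -62.   20. ] un 560.0 -99.8
(198, 283) 26 [ 635.2 -148.    26. ] un 623.8 -190.3
(333, 286) 26 [628.9 -57.8  26. ] un 623.6 -99.8
(343, 188) 28 [552.9 -59.   28. ] un 547.7 -96.0
(60, 150) 0 [ 523.1 -268.3    0. ] un 503.9 -302.8
```

The lip's rear face is at u≈562, and a fingertip centred at 591 with ±16 clears it, so I can go down.

```bash
python3 -m creep '[[1,0,0,15,0,0,0],[1,0,0,15,0,0,0],[1,0,0,15,0,0,0],[1,0,0,12,0,0,0],[1,0,0,0,0,0,0]]'
python3 go.py 580 -148 32
```

```text
time_s: 3.2
ee_pos: [598.0, -110.9, 35.5]
ee_rot: [-180.0, 0.2, 3.9]
force: [0.0, -1.2, 0.8]
gripper_width: 0.2
t 3.2 pos [ 598.  -110.9   35.5] rot [-1.7996e+02  1.5000e-01  3.8500e+00] un 589.2 -150.8 F [ 0.04 -1.2   0.77] w 0.2
shift [-9.2 -2.8  3.5]
```

```bash
python3 -m creep '[[1,-2,0,0,0,0,0],[1,-2,0,0,0,0,0],[1,-2,0,0,0,0,0]]'; python3 go.py 580 -148 32
python3 -m creep '[[1,-2,0,0,0,0,0],[1,-2,0,0,0,0,0],[1,-2,0,0,0,0,0]]'; python3 go.py 580 -148 32
```

```text
time_s: 3.58
ee_pos: [593.0, -111.6, 37.4]
ee_rot: [180.0, -0.0, 3.9]
force: [1.0, -0.2, 0.3]
gripper_width: 0.3
t 3.58 pos [ 593.  -111.6   37.4] rot [ 1.7998e+02 -5.0000e-02  3.8500e+00] un 584.2 -151.1 F [ 1.02 -0.23  0.29] w 0.3
shift [-4.2 -3.1  5.4]
time_s: 3.95
ee_pos: [588.1, -111.9, 37.2]
ee_rot: [180.0, -0.2, 3.8]
force: [2.9, 0.9, -1.8]
gripper_width: 0.3
t 3.95 pos [ 588.1 -111.9   37.2] rot [ 1.7998e+02 -1.7000e-01  3.8300e+00] un 579.3 -151.1 F [ 2.85  0.93 -1.83] w 0.3
shift [ 0.7 -3.1  5.2]
```

Contact is near u≈580 with a force of about 3 N, as expected. Now I'll draw it about 60 mm.

```bash
for i in 1 ; do
python3 -m creep '[[1,-3,0,0,0,0,0],[1,-4,0,0,0,0,0],[1,-4,0,0,0,0,0],[1,-4,0,0,0,0,0],[1,-4,0,0,0,0,0]]'
python3 -m creep '[[1,-4,0,0,0,0,0],[1,-4,0,0,0,0,0],[1,-4,0,0,0,0,0],[1,-4,0,0,0,0,0],[1,-4,0,0,0,0,0]]'
python3 -m creep '[[1,-4,0,0,0,0,0],[1,-4,0,0,0,0,0],[1,-3,0,0,0,0,0],[1,-2,0,0,0,0,0],[1,0,0,0,0,0,0]]'
done; python3 go.py 505 -148 32
python3 - <<'E'
from workcell import grab_frame
import cv2,pickle
for n,(x,y) in(("scene",(200,205)),("top",(240,125))):
    f=grab_frame(n);pickle.dump(f,open(f"{n}2.pkl","wb"));c=f["frame"][y:y+175,x:x+180,::-1]
    cv2.imwrite(f"pics/{n}2.png",cv2.resize(c,None,fx=3.4,fy=3.4,interpolation=2))
E
```

```text
time_s: 4.58
ee_pos: [567.8, -113.3, 37.1]
ee_rot: [180.0, -0.0, 3.8]
force: [2.6, 1.6, 1.2]
gripper_width: 0.8
time_s: 5.2
ee_pos: [547.9, -114.6, 37.1]
ee_rot: [180.0, -0.0, 3.8]
force: [3.0, 0.5, 1.0]
gripper_width: 0.6
time_s: 5.82
ee_pos: [534.5, -115.5, 36.8]
ee_rot: [180.0, 0.1, 3.9]
force: [1.4, 1.1, 1.4]
gripper_width: 0.7
t 5.83 pos [ 534.5 -115.5   36.8] rot [1.7999e+02 6.0000e-02 3.8600e+00] un 525.5 -151.2 F [1.38 1.07 1.42] w 0.7
shift [-20.5  -3.2   4.8]
```

View pics/scene2.png

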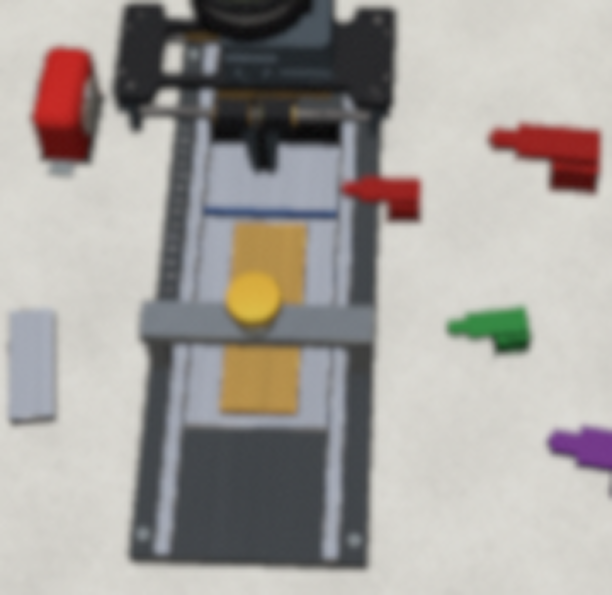

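View pics/top2.png

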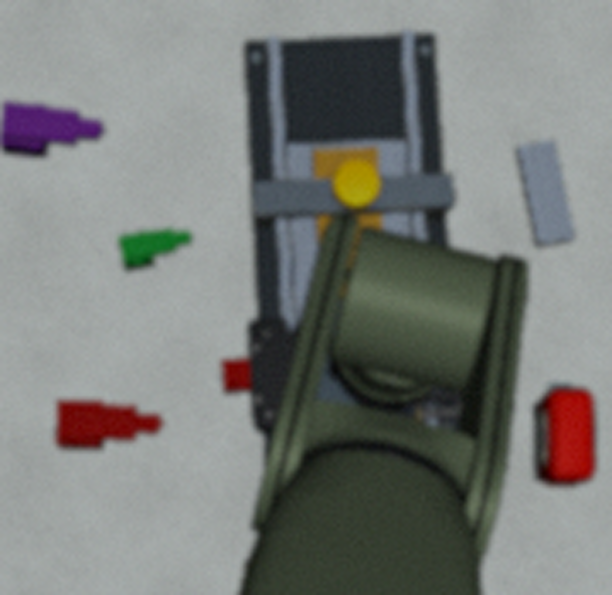

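Contact held and the rib has come out: it now runs from zoom (203,211) to (337,214), with the pointer tip at (343,188). The blank rode along. Next I'll measure the rest of the distance, with sub-pixel fits to the rib and the pointer edges.

```bash
cat > gap.py <<'E'
import sys;from h import *
a=np.radians(3.85);c,q=np.cos(a),np.sin(a)
uc=lambda P:P[0]*c+P[1]*q
nc=lambda P:-P[0]*q+P[1]*c
def prof(f,un,z,half=25,kind="rib"):
    # sample image along u at fixed n; return "colour-ness" profile
    us=np.arange(un[0]-half,un[0]+half,.25)
    pts=np.array([proj(f,[u*c-un[1]*q,u*q+un[1]*c,z]) for u in us],np.float32)
    img=f["frame"].astype(np.float32)
    v=cv2.remap(img,pts[:,0].reshape(1,-1),pts[:,1].reshape(1,-1),cv2.INTER_LINEAR)[0]
    d=(v[:,2]-v[:,0]) if kind=="rib" else (v[:,0]-(v[:,1]+v[:,2])/2)
    d=np.clip(d-np.median(d)-.25*(d.max()-np.median(d)),0,None)
    k=d.argmax();w=d*(abs(us-us[k])<9)
    on_=us[w>0]
    return (w*us).sum()/w.sum(),d.max(),on_.min(),on_.max()
for nm in sys.argv[2:]:
    f=load(nm);g=float(sys.argv[1])
    print(nm)
    for n in(-185,-175,-165,-135,-125,-115,-105): print(" rib",n,np.round(prof(f,(g,n),26),1))
    for n in(-96,-93,-90,-85,-80,-75): print(" ptr",n,np.round(prof(f,(548,n),28,25,"p"),1))
E
python3 gap.py 622 scene0.pkl top0.pkl; python3 gap.py 567 scene2.pkl
```

```text
scene0.pkl
 rib -185 [622.1  18.8 617.2 626.2]
 rib -175 [621.5  20.4 617.  625.2]
 rib -165 [605.4  85.  597.  614. ]
 rib -135 [617.2  13.4 611.2 621.2]
 rib -125 [621.7  22.9 616.8 625.5]
 rib -115 [621.8  22.6 616.8 626.5]
 rib -105 [622.3  21.8 617.2 626.8]
 ptr -96 [547.3  51.1 540.  554.2]
 ptr -93 [547.5  75.4 540.  554.8]
 ptr -90 [547.7  83.7 540.  555.2]
 ptr -85 [547.7  80.  538.8 556.2]
 ptr -80 [547.6  70.8 538.8 556.2]
 ptr -75 [547.3  68.3 538.5 556. ]
top0.pkl
 rib -185 [622.9  22.1 619.  627. ]
 rib -175 [622.7  18.2 618.8 627.2]
 rib -165 [622.6  16.8 617.8 626.8]
 rib -135 [622.6  22.7 618.2 627. ]
 rib -125 [622.7  21.4 618.2 627.2]
 rib -115 [622.7  17.  618.2 627.5]
 rib -105 [622.1  13.8 616.8 626.2]
 ptr -96 [547.4  72.6 541.2 553.5]
 ptr -93 [547.3  80.5 541.  553.8]
 ptr -90 [547.4  80.1 540.2 554.5]
 ptr -85 [547.4  77.9 538.  555.5]
 ptr -80 [548.2  77.7 540.5 557.8]
 ptr -75 [548.1  76.1 540.8 557.5]
scene2.pkl
 rib -185 [566.6  21.8 561.5 571.2]
 rib -175 [566.7  24.1 561.5 571.8]
 rib -165 [566.3  23.7 561.2 570.2]
 rib -135 [566.4  23.7 561.2 570.5]
 rib -125 [567.1  19.5 562.8 570.5]
 rib -115 [567.3  19.1 562.2 571.8]
 rib -105 [567.   20.6 561.8 571.2]
 ptr -96 [547.3  49.6 540.  554.2]
 ptr -93 [547.5  76.5 540.  554.8]
 ptr -90 [547.6  85.4 540.  555.2]
 ptr -85 [547.7  80.5 538.8 556.2]
 ptr -80 [547.6  72.5 538.8 556.2]
 ptr -75 [546.3  69.5 537.  553.5]
```

The remaining distance is about 19.3–20 mm. I'll draw 19.5 mm more, slowing towards the end.

```bash

python3 -m creep '[[1,-3,0,0,0,0,0],[1,-3,0,0,0,0,0],[1,-3,0,0,0,0,0],[1,-3,0,0,0,0,0],[1,-2,0,0,0,0,0]]'
python3 -m creep '[[1,-2,0,0,0,0,0],[1,-1.5,0,0,0,0,0],[1,-1,0,0,0,0,0],[1,0,0,0,0,0,0],[1,0,0,0,0,0,0]]'
python3 go.py 506 -148 32
cat > snap.py <<'E'
import sys;from workcell import grab_frame
import cv2,pickle
i=sys.argv[1]
for n,(x,y) in(("scene",(200,205)),("top",(240,125))):
    f=grab_frame(n);pickle.dump(f,open(f"{n}{i}.pkl","wb"));c=f["frame"][y:y+175,x:x+180,::-1]
    cv2.imwrite(f"pics/{n}{i}.png",cv2.resize(c,None,fx=3.4,fy=3.4,interpolation=2))
E
python3 snap.py 3; python3 gap.py 548 scene3.pkl
```

```text
time_s: 6.55
ee_pos: [520.6, -116.4, 36.7]
ee_rot: [180.0, 0.0, 3.9]
force: [2.3, 0.4, -2.3]
gripper_width: 0.5
time_s: 7.18
ee_pos: [516.3, -116.7, 36.9]
ee_rot: [180.0, 0.0, 3.9]
force: [2.9, -0.6, -1.1]
gripper_width: 0.7
t 7.17 pos [ 516.3 -116.7   36.9] rot [1.80e+02 3.00e-02 3.86e+00] un 507.3 -151.1 F [ 2.88 -0.63 -1.15] w 0.7
shift [-1.3 -3.1  4.9]
scene3.pkl
 rib -185 [548.8  21.8 543.5 554. ]
 rib -175 [548.6  23.1 543.2 553.8]
 rib -165 [548.7  17.4 544.  552.2]
 rib -135 [548.3  21.  543.2 552. ]
 rib -125 [548.2  20.8 543.2 551.8]
 rib -115 [548.7  21.8 543.2 553.8]
 rib -105 [548.6  25.2 543.2 554. ]
 ptr -96 [547.3  50.  540.  554.2]
 ptr -93 [547.5  77.3 540.  554.8]
 ptr -90 [547.7  85.3 540.  555.2]
 ptr -85 [547.7  81.2 538.8 556.2]
 ptr -80 [547.5  72.1 538.8 556.2]
 ptr -75 [547.3  69.7 538.5 556. ]
```

View pics/scene3.png

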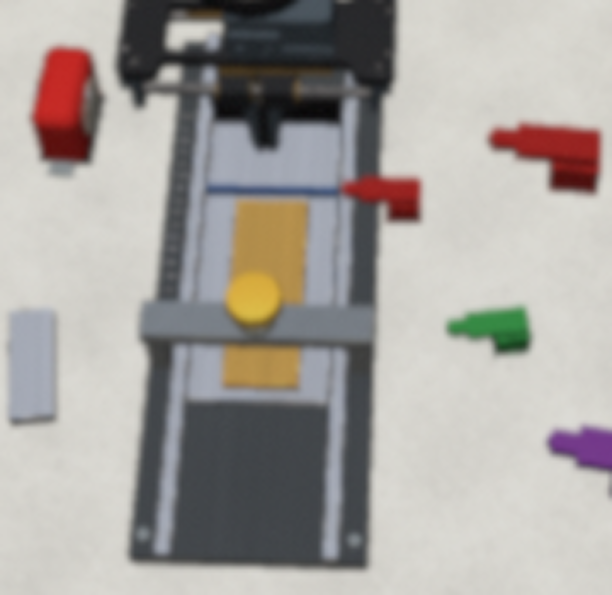

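The rib is within about 1–2 mm of the pointer, on the +x side. I'll draw 1.5 mm more, then back off and lift clear so the top view can check it.

```bash

python3 -m creep '[[1,-0.8,0,0,0,0,0],[1,-0.7,0,0,0,0,0],[1,0,0,0,0,0,0],[1,0,0,0,0,0,0]]'
python3 go.py 506 -148 32
python3 -m creep '[[1,4,0,0,0,0,0],[1,4,0,0,0,0,0],[1,0,0,-25,0,0,0],[1,0,0,-40,0,0,0],[1,0,0,-50,0,0,0]]'
python3 -m creep '[[1,0,60,0,0,0,0],[1,0,60,0,0,0,0],[1,0,60,0,0,0,0],[1,0,60,0,0,0,0],[1,0,0,0,0,0,0]]'
python3 go.py 672 -147 125
python3 snap.py 4; python3 gap.py 547 scene4.pkl top4.pkl
```

```text
time_s: 7.78
ee_pos: [515.1, -116.7, 36.9]
ee_rot: [180.0, -0.0, 3.8]
force: [2.6, -0.6, -2.3]
gripper_width: 0.5
t 7.78 pos [ 515.1 -116.7   36.9] rot [180.    -0.     3.85] un 506.1 -151.1 F [ 2.58 -0.65 -2.25] w 0.5
shift [-0.1 -3.1  4.9]
time_s: 8.4
ee_pos: [522.0, -116.0, 152.3]
ee_rot: [-179.9, 0.2, 3.9]
force: [1.1, -0.3, -0.3]
gripper_width: 1.0
time_s: 9.02
ee_pos: [538.5, -359.5, 151.1]
ee_rot: [180.0, 0.1, 3.6]
force: [0.1, 0.3, -0.1]
gripper_width: 0.6
t 9.03 pos [ 538.5 -359.5  151.1] rot [1.7997e+02 5.0000e-02 3.5900e+00] un 513.2 -394.9 F [ 0.13  0.3  -0.05] w 0.6
shift [ 157.7 -248.6   25.9]
scene4.pkl
 rib -185 [547.2  20.8 541.8 551.8]
 rib -175 [547.2  21.7 541.8 552. ]
 rib -165 [546.9  24.  541.8 550.8]
 rib -135 [547.1  24.2 542.2 551. ]
 rib -125 [547.2  20.4 542.2 551.2]
 rib -115 [548.1  19.2 542.8 552.5]
 rib -105 [547.9  20.3 542.8 552.5]
 ptr -96 [547.3  50.1 540.  554.2]
 ptr -93 [547.5  77.  540.2 554.8]
 ptr -90 [547.6  86.7 540.  555.2]
 ptr -85 [547.7  81.4 538.8 556.2]
 ptr -80 [547.6  72.4 538.8 556.2]
 ptr -75 [547.4  69.9 538.5 556. ]
top4.pkl
 rib -185 [547.7  17.  543.2 552. ]
 rib -175 [548.3  16.5 544.2 552.2]
 rib -165 [548.3  20.9 544.  552.8]
 rib -135 [548.1  20.2 543.2 552.8]
 rib -125 [548.   16.2 543.8 551.8]
 rib -115 [548.3  18.  544.2 552.2]
 rib -105 [548.3  15.1 544.  552.5]
 ptr -96 [547.3  73.6 541.2 553.5]
 ptr -93 [547.3  84.1 541.  553.8]
 ptr -90 [547.4  82.  540.2 554.5]
 ptr -85 [547.5  78.2 538.  555.5]
 ptr -80 [546.2  77.8 537.  553. ]
 ptr -75 [546.6  77.9 537.5 553.2]
```

View pics/top4.png

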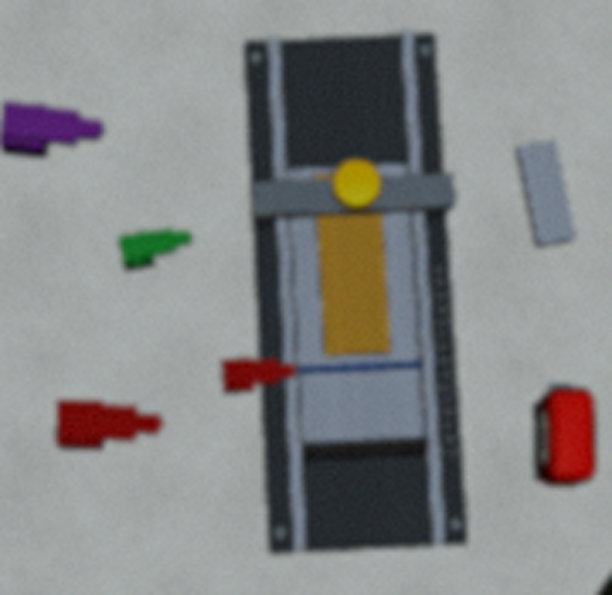

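View pics/scene4.png

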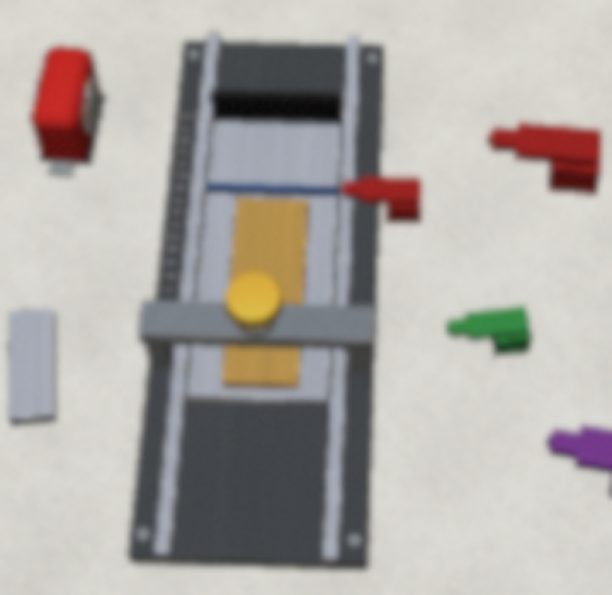

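Both views put the rib within about 1 mm of the pointer, and the blank is still in place. Next is the knob centre, triangulated from both views.

```bash
python3 - <<'E'
from h import *
S,T=load("scene4.pkl"),load("top4.pkl");a=np.radians(3.85);c,q=np.cos(a),np.sin(a)
z=lambda o,u,v:((u+.5)/3.4-.5+o[0],(v+.5)/3.4-.5+o[1])
s=z((200,205),254,297);t=z((240,125),357,182)
for P in(tri((S,T),(s,t)),on(S,s,99),on(T,t,99)):print(P.round(1),(P[0]*c+P[1]*q).round(1),(-P[0]*q+P[1]*c).round(1))
E
python3 go.py 672 -147 125
```

```text
[ 680.2 -101.6   98.6] 671.8 -147.1
[680.3 -99.7  99. ] 672.1 -145.2
[ 680.2 -103.4   99. ] 671.8 -148.9
t 9.12 pos [ 538.5 -355.5  151.3] rot [-1.799e+02  8.000e-02  3.780e+00] un 513.4 -390.9 F [ 0.8   0.41 -0.1 ] w 0.6
shift [ 158.3 -244.    26.5]
```

```bash
python3 -m creep '[[1,31.5,-49,0,0,0,0],[1,31.5,-49,0,0,0,0],[1,31.5,-49,0,0,0,0],[1,31.5,-49,0,0,0,0],[1,31.5,-48,0,0,0,0]]'
python3 -m creep '[[1,0,0,0,0,0,0],[1,0,0,0,0,0,0],[1,0,0,0,0,0,0]]'
python3 go.py 672 -147 105
```

```text
time_s: 9.75
ee_pos: [679.7, -97.7, 152.3]
ee_rot: [-180.0, 0.0, 4.0]
force: [0.7, -0.9, -0.2]
gripper_width: 0.6
time_s: 10.12
ee_pos: [679.0, -102.4, 152.1]
ee_rot: [180.0, 0.0, 3.8]
force: [-0.1, 0.4, -0.3]
gripper_width: 0.3
t 10.12 pos [ 679.  -102.4  152.1] rot [1.7999e+02 3.0000e-02 3.8000e+00] un 670.6 -147.7 F [-0.05  0.35 -0.25] w 0.3
shift [ 1.4 -0.7 47.1]
```

```bash
python3 -m creep '[[1,1.4,-0.7,15,0,0,0],[1,0,0,15,0,0,0],[1,0,0,10,0,0,0],[1,0,0,5,0,0,0],[1,0,0,0,0,0,0]]'
python3 go.py 672 -147 89
python3 -m creep '[[1,0,0,3,0,0,0],[1,0,0,3,0,0,0],[1,0,0,3,0,0,0],[1,0,0,0,0,0,0]]'
python3 go.py 672 -147 89
```

```text
time_s: 10.75
ee_pos: [681.2, -100.9, 106.4]
ee_rot: [-180.0, 0.0, 3.8]
force: [-0.4, 1.0, 0.0]
gripper_width: 0.4
t 10.75 pos [ 681.2 -100.9  106.4] rot [-1.7999e+02  4.0000e-02  3.8500e+00] un 672.8 -146.4 F [-0.35  1.04  0.03] w 0.4
shift [-0.8  0.6 17.4]
time_s: 11.25
ee_pos: [681.4, -100.8, 98.1]
ee_rot: [180.0, -0.0, 3.9]
force: [-0.5, -0.2, 1.1]
gripper_width: 0.4
t 11.25 pos [ 681.4 -100.8   98.1] rot [ 1.7999e+02 -2.0000e-02  3.8500e+00] un 673.1 -146.4 F [-0.5  -0.17  1.1 ] w 0.4
shift [-1.1  0.6  9.1]
```

```bash
python3 -m creep '[[1,0,0,2,0,0,0],[1,0,0,2,0,0,0],[1,0,0,2,0,0,0],[1,0,0,1.5,0,0,0],[1,0,0,0,0,0,0]]'
python3 -m creep '[[1,0,0,0.7,0,0,0],[1,0,0,0.7,0,0,0],[1,0,0,0,0,0,0]]'
python3 go.py 672 -147 89
python3 -m creep '[[1,0,0,0.5,0,0,0],[1,0,0,0,0,0,0],[1,0,0,0,0,0,0]]'
python3 go.py 672 -147 89
```

```text
time_s: 11.88
ee_pos: [681.4, -100.9, 90.6]
ee_rot: [180.0, -0.0, 3.8]
force: [-0.4, 0.9, 3.2]
gripper_width: 0.4
time_s: 12.25
ee_pos: [681.4, -100.8, 89.3]
ee_rot: [180.0, -0.0, 3.9]
force: [-0.1, 0.4, 4.6]
gripper_width: 0.6
t 12.25 pos [ 681.4 -100.8   89.3] rot [ 1.7999e+02 -3.0000e-02  3.8500e+00] un 673.1 -146.4 F [-0.09  0.36  4.57] w 0.6
shift [-1.1  0.6  0.3]
time_s: 12.62
ee_pos: [681.4, -100.9, 89.3]
ee_rot: [180.0, -0.0, 3.8]
force: [-1.5, 1.3, 6.8]
gripper_width: 0.5
t 12.62 pos [ 681.4 -100.9   89.3] rot [ 1.7999e+02 -4.0000e-02  3.8500e+00] un 673.1 -146.4 F [-1.45  1.35  6.78] w 0.5
shift [-1.1  0.6  0.3]
```

The plunger has reached its hard stop: z stays at 89.3 mm, 10 mm below the top, while the force climbs to 6.8 N. Now I'll release and clear away.

```bash
python3 -m creep '[[1,0,0,-3,0,0,0],[1,0,0,-4,0,0,0],[1,0,0,-6,0,0,0],[1,0,0,-20,0,0,0],[1,0,0,-40,0,0,0]]'
python3 -m creep '[[1,-10,55,-10,0,0,0],[1,-10,55,0,0,0,0],[1,-10,55,0,0,0,0],[1,-10,55,0,0,0,0],[1,-10,40,0,0,0,0]]'
python3 -m creep '[[1,0,0,0,0,0,0],[1,0,0,0,0,0,0],[1,0,0,0,0,0,0]]'
python3 go.py 672 -147 125; python3 snap.py 5; python3 gap.py 547 scene5.pkl top5.pkl
python3 - <<'E'
import cv2;import pickle
cv2.imwrite("pics/full5.png",pickle.load(open("scene5.pkl","rb"))["frame"][:,:,::-1])
E
```

```text
time_s: 13.25
ee_pos: [679.5, -100.8, 159.5]
ee_rot: [-179.9, 0.4, 3.8]
force: [0.3, 0.1, 0.5]
gripper_width: 0.5
time_s: 13.88
ee_pos: [647.7, -366.0, 170.7]
ee_rot: [-180.0, 0.1, 3.8]
force: [1.6, 0.6, -0.4]
gripper_width: 0.3
time_s: 14.25
ee_pos: [649.2, -362.1, 171.5]
ee_rot: [-180.0, 0.0, 3.9]
force: [-0.2, 0.2, 0.1]
gripper_width: 0.5
t 14.25 pos [ 649.2 -362.1  171.5] rot [-1.7997e+02  2.0000e-02  3.9400e+00] un 623.4 -404.9 F [-0.19  0.19  0.13] w 0.5
shift [  49.1 -257.8   46.6]
scene5.pkl
 rib -185 [547.2  20.6 541.8 551.8]
 rib -175 [547.3  20.8 542.  552. ]
 rib -165 [547.   23.9 542.  550.8]
 rib -135 [547.   23.2 541.8 551. ]
 rib -125 [547.3  21.5 542.5 551.2]
 rib -115 [548.   18.9 543.  552.5]
 rib -105 [547.9  20.2 542.8 553. ]
 ptr -96 [547.3  50.3 540.  554.2]
 ptr -93 [547.5  78.2 540.2 554.8]
 ptr -90 [547.7  85.9 540.  555.2]
 ptr -85 [547.7  81.8 538.8 556.2]
 ptr -80 [547.5  73.1 538.8 556.2]
 ptr -75 [547.3  70.1 538.5 556. ]
top5.pkl
 rib -185 [547.6  17.5 543.2 552. ]
 rib -175 [548.1  16.7 543.2 552.2]
 rib -165 [548.2  21.3 543.8 552.8]
 rib -135 [548.3  21.6 543.8 552.5]
 rib -125 [548.   17.5 544.2 551.8]
 rib -115 [548.3  18.5 544.5 552. ]
 rib -105 [548.1  16.  544.2 552.2]
 ptr -96 [547.3  76.2 541.  553.8]
 ptr -93 [547.3  84.5 541.  553.8]
 ptr -90 [547.3  85.  540.2 554.5]
 ptr -85 [547.4  80.6 538.  555.5]
 ptr -80 [546.2  81.3 537.2 553. ]
 ptr -75 [547.4  83.8 538.2 555.8]
```

View pics/top5.png

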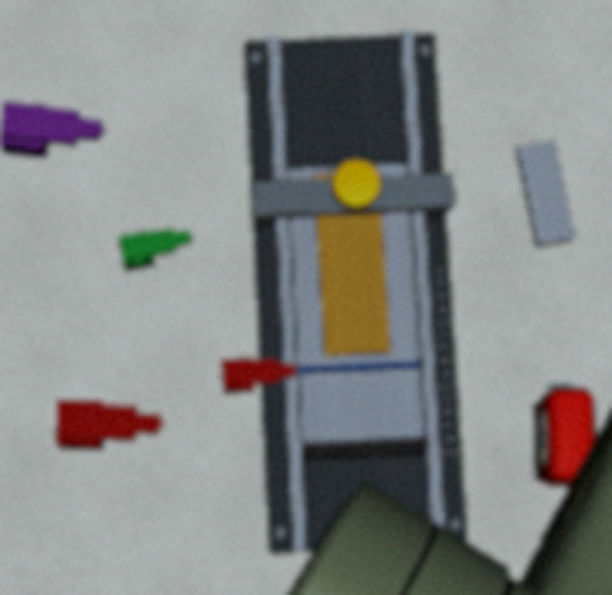

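View pics/full5.png

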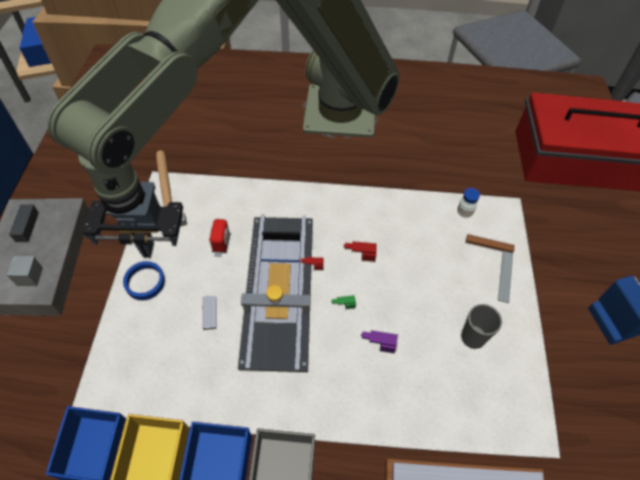

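The pictures show the rib level with the pointer (548.1 against 547.3 in the top view, 547.4 against 547.5 in the scene view). The knob is back up at (357,183) in the top zoom. The blank and bystanders haven't moved and the arm is touching nothing.

```bash
python3 -c "
from workcell import job_done
print(job_done())"
```

```text
the job is handed in; nothing more can be done
None
```

I hooked the shut fingertips behind the black lip and drew the sled out about 75 mm at around 3 N, until the blue rib was level with the smaller red pointer. I then pressed the yellow plunger to its hard stop (10 mm of travel, 6.8 N), let it spring back, cleared the arm and handed the job in at about 14.4 s of the 51 s allowed. No verdict was reported.

**Alignment:** the last pictures put the rib 0–1 mm from the pointer. The top view read +0.8 mm and the scene view about −0.1 mm, a difference within the 2 mm calibration. The limit is 4 mm.

**Other checks:**
- **Plunger and blank:** the knob is back at its starting place in the top view. The blank looks straight and unmoved on the sled.
- **Bench and arm:** none of the other things on the bench looked moved. The arm stood clear, with near-zero force.
- **Checked by eye only:** I did not measure the plunger's return, the blank's pose or the bystanders' positions.

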